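# Start three peg figures in their bases

### The arm

A 6-joint arm with a two-finger parallel gripper is mounted at the origin on the work surface. World frame = base frame: x ahead of the robot, y to its left, z up, the work surface at z = 0. Lengths are in m, angles in degrees, forces in N, time in s.
With the tool pointing down it reaches from about 0.4 to 0.825 m from the base axis. Payload 7 kg.
Tool frame: the origin (TCP) lies midway between the tips of the shut fingers; the grasp point (between the pads) lies 19 mm behind it; x points along the fingers, z is the direction in which the jaws open and shut, and the axes are right-handed (so a half turn about x gives the same grasp; the last joint's range is limited). The gripper opens to 88 mm and grips with 3 to 60 N. Pads are 19 mm wide; open, the fingers measure 130 mm over their backs; the gripper's body (78 mm by 193 mm) begins 47 mm behind the grasp point.
Start: joints at [83.142, 20.546, 0.682, 0, -70.136, -16.507], TCP at [0.268, 0.62, 0.204] pointing down, gripper open.
Joint ranges: [-176.03, 176.03], [-82.01, 121.73], [-58.28, 71.71], [-173.87, 95.51], [-174.79, -0.11], [-173.66, 173.66]. Speed limits (degrees/s): [136.94, 136.94, 172.46, 180, 180, 180].

### API

Orientations are given as [roll, pitch, yaw] about the fixed x, y, z axes, in that order (R = Rz(yaw) Ry(pitch) Rx(roll)).
In Python, from plant import ctrl gives the robot as it stands. The module is installed in compiled form; this text tells all that it offers.
- The arm moves only by the tool servo_tool, never from a script. Its argument "deltas" is a list of rows, each a list of 3 entries, a list of its own where there are three numbers: the turn, a rotation vector about the tool's x, y, z in degrees, then the shift along the tool's x, y, z in cm, then the finger opening in cm, from 0 to 8.76. A call has 1 to 5 rows; each row is the pose to reach, as a shift and turn from the pose measured when the call began, along the tool's axes at that moment; what a row does not reach only later rows make up. A row lasts 1/10 s, in which the tool goes at most 50 mm and 8.59 degrees, less where a joint would pass 70% of its speed; a pose out of reach is approached as far as the arm can. A call with a gripper value outside its range is refused whole. The fingers move at their own pace and stop on an object; the grip force is fixed at half the most. Time passes only in rows, so rows that repeat a pose let the fingers close. It gives the time, the measured TCP pose, the force and the opening at its end, in the units of the state.
- ctrl.get_obs(): the state, without advancing time (a new reading comes with each control period).
- ctrl.snapshot(name): name is "scene" or "top"; returns a dict with "image" (400x640x3 uint8, red, green, blue), "vertical_fov" (degrees; the focal length in pixels is half the picture's height over the tangent of half this angle, whatever the lens; pixels are square), "cx", "cy" (the principal point, pixels), "k1" (the pictures are not rectified: a ray, as slopes to the right and down, at radius r is drawn at 1 + k1 r^2 times it, then the intrinsics apply), "rvec" (rotation vector, rad) and "tvec" (3), from world to camera coordinates, as OpenCV has them. Camera axes: x right, y down, z forward; pixel columns grow to the right and rows downward; lengths in m; the calibration is good to about 2 mm. A picture is of the moment at which its call begins. There is no depth.
- ctrl.close_job(): hands the job in, once; it reports no verdict.
The state is a dict: "clock": time; "joint_pos": joint angles; "qvel": joint speeds; "tau": joint torques, N m; "tool_pos": TCP position; "orientation": TCP orientation; "force": force on the tool from outside, world axes, zero at the start; "moment": the same for the moment, N m; "opening": finger opening in m.
Only numpy, scipy, OpenCV 4.12 (cv2) and the standard library are available. Lean on these libraries where they do the work, as an engineer would, in place of code of your own. Each camera call takes 0.05 s, during which the arm holds its last target. There are 200 camera calls.

### The job

Start the wooden toy figures in their bases, ready for the press: with the fingertips lightly press down on top of the figure with the pointed hat first, then the ball-headed one, then the one with the mushroom cap, so that each peg is left about half-way into its base, never driven all the way home. Leave the block-headed figure as it is, and do not lift, tip or shove any figure or base or disturb the other things on the bench.

Things in the scene. Friction and masses are not known exactly. Their poses are not given: they have to be found in the camera images.
- pointed_top (a point): centre of the top of the wooden peg figure with a pointed cone hat (38 mm wide, narrowing to a blunt 13 mm tip); the figure stands upright in its base and this point is 134 mm above the table when the depth joint reads 0, and sinks with it; z up
- pointed (a joint): depth (m) to which this figure's peg has been pushed into its base: 0 to 0.003 at the start (just started), 0.024 driven fully home (collar on the base), 0.012 half-way. Tight fit: it yields straight down at about 5 N, rising to about 10 N fully home, and stays where it is left
- pointed_base: loose scalloped plywood base of that figure with a white paper pattern on top, 84 mm across, 40 mm high, about 0.16 kg; origin at the centre of its underside, which lies on the table
- ball_top (a point): centre of the top of the wooden peg figure with a plain round ball head (36 mm across); the figure stands upright in its base and this point is 126 mm above the table when the depth joint reads 0, and sinks with it; z up
- ball (a joint): depth (m) to which this figure's peg has been pushed into its base: 0 to 0.003 at the start (just started), 0.024 driven fully home (collar on the base), 0.012 half-way. Tight fit: it yields straight down at about 5 N, rising to about 10 N fully home, and stays where it is left
- ball_base: loose scalloped plywood base of that figure with a white paper pattern on top, 84 mm across, 40 mm high, about 0.16 kg; origin at the centre of its underside, which lies on the table
- mushroom_top (a point): centre of the top of the wooden peg figure with a wide flat domed mushroom cap (62 mm across, 15 mm thick); the figure stands upright in its base and this point is 107 mm above the table when the depth joint reads 0, and sinks with it; z up
- mushroom (a joint): depth (m) to which this figure's peg has been pushed into its base: 0 to 0.003 at the start (just started), 0.024 driven fully home (collar on the base), 0.012 half-way. Tight fit: it yields straight down at about 5 N, rising to about 10 N fully home, and stays where it is left
- mushroom_base: loose scalloped plywood base of that figure with a white paper pattern on top, 84 mm across, 40 mm high, about 0.16 kg; origin at the centre of its underside, which lies on the table
- block_top (a point): centre of the top of the wooden peg figure with a square block head (32 mm cube); the figure stands upright in its base and this point is 124 mm above the table when the depth joint reads 0, and sinks with it; z up
- block (a joint): depth (m) to which this figure's peg has been pushed into its base: 0 to 0.003 at the start (just started), 0.024 driven fully home (collar on the base), 0.012 half-way. Tight fit: it yields straight down at about 5 N, rising to about 10 N fully home, and stays where it is left
- block_base: loose scalloped plywood base of that figure with a white paper pattern on top, 84 mm across, 40 mm high, about 0.16 kg; origin at the centre of its underside, which lies on the table
- glue: bystander: glue bottle, 50 mm across, 130 mm high; origin at its underside
- sander: bystander: cork sanding block, 100 x 55 x 30 mm; origin at its underside
- fish: bystander: small wooden fish cut-out lying flat, about 70 x 44 x 18 mm; origin at its underside
- jar: bystander: red cup, 64 mm across, 75 mm high; origin at its underside
- brush: bystander: brush lying flat, less than 40 mm high, at the far edge of the work
- offcut: bystander: plywood offcut, 90 x 60 x 38 mm; origin at its underside
- spool: bystander: upright wooden cylinder, 40 mm across, 50 mm high; origin at its underside

How it is judged (in metres and radians):
On the way, in this order (a step that is already met when the one before it is completed fails the run):
1. the pointed-hat figure is pressed part-way in (value of joint pointed between 0.006 and 0.018 m), for 0.2 s.
2. the ball-headed figure is pressed part-way in (value of joint ball between 0.006 and 0.018 m), for 0.2 s.
3. the mushroom-capped figure is pressed part-way in (value of joint mushroom between 0.006 and 0.018 m), for 0.2 s.
At the end, for the whole second after the job is handed in: the pointed-hat, ball-headed and mushroom-capped figures are each 6 to 18 mm into their bases (12 mm is half-way), the block-headed one less than 5 mm; all four bases stand flat and at rest on the table within 20 mm of where they began (all of step 1 and all of step 2 and all of step 3 and value of joint block below 0.005 m and angle between each of pointed_base, ball_base, mushroom_base, block_base's own z axis and vertical below 0.05 rad and height (world z) of each of pointed_base, ball_base, mushroom_base, block_base below 0.004 m and distance of each of pointed_base, ball_base, mushroom_base, block_base from where it was at the start of the episode below 0.02 m and linear speed of each of pointed_base, ball_base, mushroom_base, block_base below 0.02 m/s); the robot touches nothing.
It fails at once if a figure is pressed before its turn, or the block-headed one is pressed ((value of joint ball above 0.005 m and value of joint pointed below 0.0055 m) or (value of joint mushroom above 0.005 m and value of joint ball below 0.0055 m) or value of joint block above 0.005 m).
It fails at once if a figure is driven (nearly) all the way home, deeper than 20 mm (value of joint any of pointed, ball, mushroom above 0.02 m).
It fails at once if a figure is struck or pressed with more than 25 N (contact force between any of the fingers, the arm and pointed_base above 25 N or contact force between any of the fingers, the arm and ball_base above 25 N or contact force between any of the fingers, the arm and mushroom_base above 25 N or contact force between any of the fingers, the arm and block_base above 25 N).
It fails at once if a figure with its base is lifted (over 10 mm), tipped (over 15 degrees) or shoved (over 20 mm) (height (world z) of any of pointed_base, ball_base, mushroom_base, block_base above 0.01 m or angle between any of pointed_base, ball_base, mushroom_base, block_base's own z axis and vertical above 0.26 rad or distance of any of pointed_base, ball_base, mushroom_base, block_base from where it was at the start of the episode above 0.02 m).
It fails at once if another thing on the bench is moved more than 20 mm (distance of any of glue, sander, fish, jar, brush, offcut, spool from where it was at the start of the episode above 0.02 m).
It also fails if it takes over 48 s, if anything falls off the work surface, if the arm or the gripper's body presses on something with over 40 N, if the wrist force passes 120 N, or if a joint passes its speed limit or range.

## Working session

There is one attempt and no reset: what is moved stays moved. The work goes in short steps, Python scripts to look and compute and a tool call to move; the robot and the scene stay as the last step left them, time stands still between calls to the robot, and variables do not carry over. Pictures are saved under pics/ and viewed, on a budget of 10 in all, crops included, one or two more only if the job needs it, and the job is handed in when it is done.

Besides the shell and the picture viewer there is one more tool, called after "Request:" as name(argument=value, ...), one argument or row to a line, values as JSON. servo_tool: Moves the arm, as the interface text tells. Its arguments: {"type":"object","properties":{"deltas":{"type":"array","items":{"type":"array"}}},"required":["deltas"]}

```bash
mkdir -p pics; cat > h.py <<'E'
import numpy as np, cv2
from plant import ctrl
from scipy.spatial.transform import Rotation as R
def snap(n):
    s=ctrl.snapshot(n); f=200/np.tan(np.radians(s["vertical_fov"])/2)
    s["f"]=f; s["K"]=np.array([[f,0,s["cx"]],[0,f,s["cy"]],[0,0,1]]); s["d"]=np.array([s["k1"],0,0,0,0.])
    s["Rm"]=cv2.Rodrigues(np.array(s["rvec"],float))[0]; s["t"]=np.array(s["tvec"],float); return s
def ray(s,u,v):
    p=cv2.undistortPoints(np.array([[[u,v]]],float),s["K"],s["d"])[0,0]
    return -s["Rm"].T@s["t"], s["Rm"].T@np.array([*p,1])
def onplane(s,u,v,z):
    c,d=ray(s,u,v); return c+d*(z-c[2])/d[2]
def proj(s,P):
    return cv2.projectPoints(np.array(P,float).reshape(-1,1,3),np.array(s["rvec"],float),s["t"],s["K"],s["d"])[0][:,0]
E
python3 - <<'E'
from h import *
for n in("scene","top"):
    s=snap(n); cv2.imwrite(f"pics/{n}0.png",cv2.cvtColor(s["image"],cv2.COLOR_RGB2BGR))
    print(n,s["f"],s["cx"],s["cy"],s["k1"],-s["Rm"].T@s["t"],s["Rm"][2])
o=ctrl.get_obs(); print(o)
E
```

```text
scene 483.62189118320424 323.577930208177 188.05251431942676 0.04459883065954081 [ 1.18714684 -0.12975936  0.9818855 ] [-0.5561093   0.09552665 -0.82560106]
top 366.57906380849437 320.91603768246284 199.21889894394832 -0.06354735347063122 [ 0.56597864 -0.01426757  0.9829276 ] [ 0.02988452 -0.01496852 -0.99944127]
{'clock': 0.1, 'joint_pos': array([ 8.31422342e+01,  2.05866272e+01,  6.38641241e-01, -1.85578471e-02,
       -7.01376123e+01, -1.65062023e+01]), 'qvel': array([-0.09602083, -0.06478955,  0.09659766,  0.04478681, -0.02765579,
       -0.03700648]), 'tau': array([-3.65110136e-04, -5.84164202e+01,  2.93751383e+01,  7.01557830e+00,
        1.02283160e-02, -4.88331773e-05]), 'tool_pos': array([0.26752622, 0.6191884 , 0.20341888]), 'orientation': array([   4.98751969,   89.91264131, -108.38276675]), 'force': array([-1.01740313, -0.00989422, -0.21460075]), 'moment': array([ 0.01503572, -0.00223275, -0.02197187]), 'opening': 0.08809541611269632}
```

View pics/scene0.png

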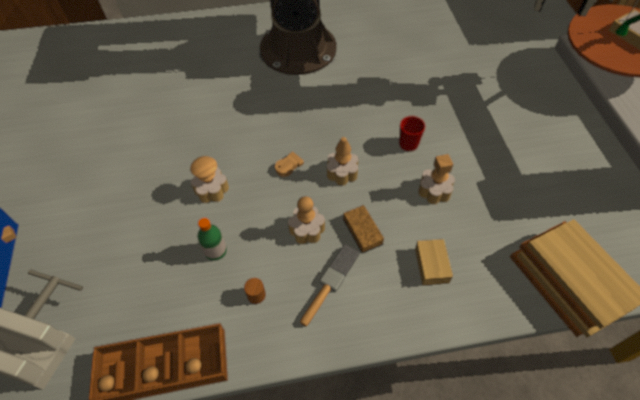

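View pics/top0.png

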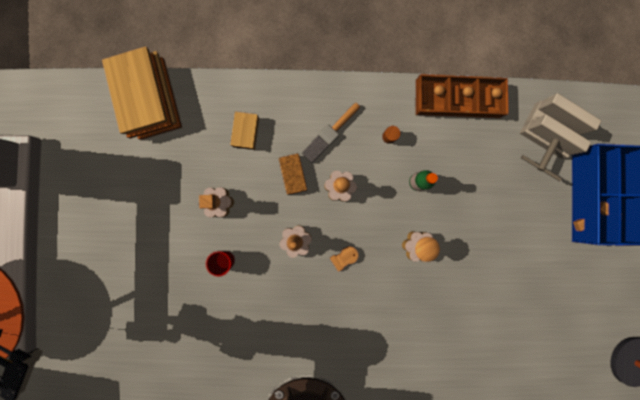

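The scene view shows the pointed figure at (343,160), ball at (306,220), mushroom at (208,178) and block at (438,178). In the top view they are at (294,241), (341,184), (424,247) and (211,201), and the arm is off at the far left. Next I'll find the heads and paper patterns with masks, then cast rays.

```bash
cat > m.py <<'E'
from h import *
ROI={"top":dict(pointed=(294,241),ball=(340,185),mushroom=(422,247),block=(213,201)),
 "scene":dict(pointed=(343,160),ball=(306,219),mushroom=(208,177),block=(438,178))}
H=dict(pointed=.134,ball=.126,mushroom=.107,block=.124)
if __name__=="__main__":
  tiles=[]
  for n in("top","scene"):
    s=snap(n); im=s["image"]; hsv=cv2.cvtColor(im,cv2.COLOR_RGB2HSV)
    for k,(u,v) in ROI[n].items():
        r=30; sub=hsv[v-r:v+r,u-r:u+r].astype(int)
        pink=((sub[...,0]<15)|(sub[...,0]>165))&(sub[...,1]<75)&(sub[...,1]>8)&(sub[...,2]>110)
        wood=(sub[...,0]<22)&(sub[...,1]>100)&(sub[...,2]>90)
        for nm,m in(("paper",pink),("wood",wood)):
            c,l,st,ce=cv2.connectedComponentsWithStats(m.astype(np.uint8))
            if nm=="paper": # hull of all pieces over 12px
                ok=np.isin(l,[i for i in range(1,c) if st[i,4]>12])
            else: ok=l==(1+np.argmax(st[1:,4]))
            ys,xs=np.nonzero(ok); pts=np.c_[xs+u-r,ys+v-r].astype(np.float32)
            (cx,cy),rad=cv2.minEnclosingCircle(pts)
            print(n,k,nm,len(pts),"bbox",pts.min(0),pts.max(0),"circ",round(cx,1),round(cy,1),round(rad,1),"xy@.04",onplane(s,cx,cy,.04).round(4)[:2],"xy@top-.015",onplane(s,cx,cy,H[k]-.015).round(4)[:2])
        tiles.append(cv2.resize(im[v-r:v+r,u-r:u+r],(200,200),interpolation=cv2.INTER_CUBIC))
  g=np.vstack([np.hstack(tiles[:4]),np.hstack(tiles[4:])])
  cv2.imwrite("pics/tiles.png",cv2.cvtColor(g,cv2.COLOR_RGB2BGR))
E
python3 m.py
```

```text
top pointed paper 350 bbox [280. 226.] [307. 257.] circ 294.9 241.5 16.0 xy@.04 [0.4843 0.0361] xy@top-.015 [0.4911 0.0318]
top pointed wood 117 bbox [286. 234.] [297. 250.] circ 293.0 242.0 8.2 xy@.04 [0.4829 0.041 ] xy@top-.015 [0.4899 0.0363]
top ball paper 342 bbox [324. 170.] [352. 201.] circ 340.3 185.2 16.3 xy@.04 [ 0.6315 -0.0777] xy@top-.015 [ 0.6266 -0.0729]
top ball wood 189 bbox [333. 177.] [347. 192.] circ 340.7 184.1 8.3 xy@.04 [ 0.6342 -0.0786] xy@top-.015 [ 0.6291 -0.0738]
top mushroom paper 219 bbox [406. 231.] [431. 261.] circ 421.0 246.6 16.1 xy@.04 [ 0.4768 -0.29  ] xy@top-.015 [ 0.4817 -0.2748]
top mushroom wood 488 bbox [415. 237.] [438. 261.] circ 426.7 248.7 12.8 xy@.04 [ 0.4717 -0.3051] xy@top-.015 [ 0.4769 -0.289 ]
top block paper 273 bbox [204. 187.] [224. 217.] circ 214.3 201.5 16.4 xy@.04 [0.5825 0.246 ] xy@top-.015 [0.5813 0.2269]
top block wood 198 bbox [199. 194.] [213. 209.] circ 206.5 201.5 9.9 xy@.04 [0.5821 0.2663] xy@top-.015 [0.5809 0.2458]Traceback (most recent call last):
  File "m.py", line 20, in <module>
    print(n,k,nm,len(pts),"bbox",pts.min(0),pts.max(0),"circ",round(cx,1),round(cy,1),round(rad,1),"xy@.04",onplane(s,cx,cy,.04).round(4)[:2],"xy@top-.015",onplane(s,cx,cy,H[k]-.015).round(4)[:2])
                                 ~~~~~~~^^^
    return umr_minimum(a, axis, None, out, keepdims, initial, where)
ValueError: zero-size array to reduction operation minimum which has no identity
```

```bash
sed -i 's/            (cx,cy),rad/            if not len(pts): continue\n            (cx,cy),rad/' m.py; python3 m.py | grep scene
python3 - <<'E'
from h import *
s=snap("scene");t=snap("top")
for k,p in dict(pointed=[.487,.036,.132],ball=[.630,-.076,.125],mushroom=[.477,-.2895,.106]).items(): print(k,proj(s,p),proj(t,p))
E
```

```text
scene pointed wood 208 bbox [340. 137.] [351. 164.] circ 343.0 150.5 13.5 xy@.04 [0.4505 0.0474] xy@top-.015 [0.5123 0.0325]
scene ball paper 40 bbox [300. 224.] [318. 234.] circ 309.0 230.0 9.5 xy@.04 [ 0.6578 -0.0733] xy@top-.015 [ 0.6977 -0.0776]
scene ball wood 300 bbox [299. 196.] [314. 223.] circ 306.5 209.5 13.5 xy@.04 [ 0.6038 -0.07  ] xy@top-.015 [ 0.6478 -0.0745]
scene mushroom paper 25 bbox [207. 181.] [214. 189.] circ 211.3 185.4 4.5 xy@.04 [ 0.4952 -0.2806] xy@top-.015 [ 0.5334 -0.2723]
scene mushroom wood 529 bbox [191. 156.] [216. 182.] circ 204.4 168.9 13.9 xy@.04 [ 0.4429 -0.2944] xy@top-.015 [ 0.484  -0.2853]
scene block wood 282 bbox [436. 154.] [452. 183.] circ 443.0 168.5 15.0 xy@.04 [0.5509 0.2726] xy@top-.015 [0.5975 0.2431]
pointed [[342.37202551 138.20356817]] [[292.77617993 243.73533108]]
ball [[304.19772954 199.08122286]] [[342.06692777 183.32189358]]
mushroom [[201.0296783  163.08025984]] [[428.60459371 249.2422488 ]]
```

View pics/tiles.png

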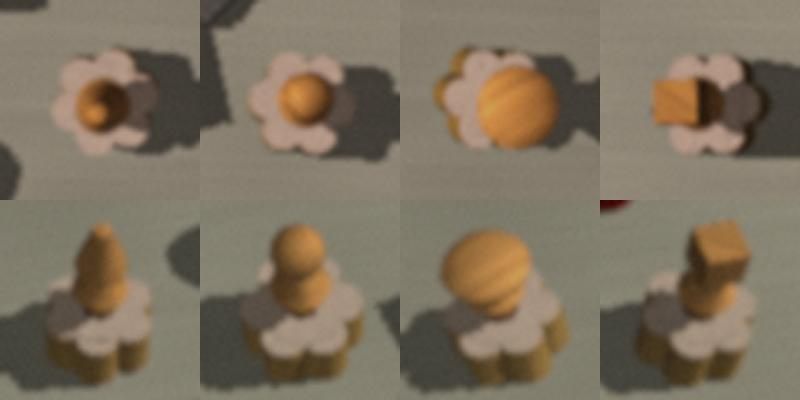

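The tiles show the pointed tip at top (293.1,244.9) / scene (343.3,139), the ball centre at top (341.8,184.1) / scene (305.4,203.4), and the mushroom cap centre at top (427.4,249.1). I'll check these quickly by ray-casting.

```bash
python3 - <<'E'
from h import *
s=snap("scene");t=snap("top")
def tri(a,b):
    (c1,d1),(c2,d2)=ray(t,*a),ray(s,*b)
    x=np.linalg.lstsq(np.c_[d1,-d2],c2-c1,rcond=None)[0]; p,q=c1+d1*x[0],c2+d2*x[1]; return ((p+q)/2).round(4),np.linalg.norm(p-q).round(4)
for k,a,b,z in(("pointed",(293.1,244.9),(343.3,139),.132),("ball",(341.8,184.1),(305.4,203.4),.107),("mush",(427.4,249.1),(204.4,168.9),.097)):
    print(k,tri(a,b),"planes",onplane(t,*a,z).round(4),onplane(s,*b,z).round(4))
o=ctrl.get_obs(); Rt=R.from_euler("xyz",o["orientation"],degrees=True)
print(o["clock"],o["tool_pos"],Rt.as_matrix().round(3))
for P in([.486,.036,.2],[.631,-.075,.2],[.477,-.289,.2]): print((Rt.inv().apply(np.array(P)-o["tool_pos"])*100).round(2))
E
```

```text
pointed (array([0.484 , 0.0372, 0.1253]), np.float64(0.0034)) planes [0.4843 0.0352 0.132 ] [0.4897 0.0376 0.132 ]
ball (array([ 0.6297, -0.0754,  0.1074]), np.float64(0.0026)) planes [ 0.6295 -0.0767  0.107 ] [ 0.6297 -0.0741  0.107 ]
mush (array([ 0.4757, -0.2901,  0.0834]), np.float64(0.0068)) planes [ 0.4764 -0.2893  0.097 ] [ 0.4879 -0.2843  0.097 ]
0.5 [0.26767598 0.6196155  0.20422625] [[-0.     0.918 -0.397]
 [-0.    -0.397 -0.918]
 [-1.    -0.     0.   ]]
[ 0.42 43.19 44.92]
[ 0.42 60.9  49.36]
[ 0.42 55.25 75.11]
```

Request:
servo_tool(
  deltas=[
    [[0, 0, 0], [0, 3, 3.1], 0],
    [[0, 0, 0], [0, 6.4, 6.7], 0],
    [[0, 0, 0], [0, 9.8, 10.2], 0],
    [[0, 0, 0], [0, 13.2, 13.7], 0],
    [[0, 0, 0], [0, 16.6, 17.3], 0],
  ],
)

```text
clock: 1.0
tool_pos: [0.3518, 0.3932, 0.2044]
orientation: [168.0, 90.0, 54.7]
force: [1.4, 0.1, 0.4]
opening: 0.0533
```

Request:
servo_tool(
  deltas=[
    [[0, 0, 0], [0, 3.2, 3.3], 0],
    [[0, 0, 0], [0, 6.6, 6.8], 0],
    [[0, 0, 0], [0, 9.9, 10.3], 0],
    [[0, 0, 0], [0, 13.3, 13.8], 0],
    [[0, 0, 0], [0, 16.7, 17.3], 0],
  ],
)

```text
clock: 1.5
tool_pos: [0.4369, 0.1664, 0.2049]
orientation: [158.4, 89.9, 45.1]
force: [1.8, -0.9, 0.2]
opening: 0.013
```

Request:
servo_tool(
  deltas=[
    [[0, 0, 0], [0, 3.2, 3.3], 0],
    [[0, 0, 0], [0, 6.2, 6.4], 0],
    [[0, 0, 0], [0, 8.5, 8.8], 0],
    [[0, 0, 0], [0, 9.5, 10], 0],
    [[0, 0, 0], [0, 9.6, 10.1], 0],
  ],
)

```text
clock: 2.0
tool_pos: [0.4854, 0.0339, 0.2048]
orientation: [155.7, 89.9, 42.2]
force: [-0.4, 0.9, 0.3]
opening: 0.0005
```

```bash
cat > d.py <<'E'
from h import *
import sys
P=np.array([float(a) for a in sys.argv[1:4]])
o=ctrl.get_obs(); Rt=R.from_euler("xyz",o["orientation"],degrees=True)
print(o["clock"],o["tool_pos"].round(4),"F",o["force"].round(2),"open",o["opening"],"down",Rt.as_matrix()[:,0].round(4),"delta cm",(Rt.inv().apply(P-o["tool_pos"])*100).round(2))
E
python3 d.py .486 .036 .15
```

```text
2.0 [0.4854 0.0339 0.2048] F [-0.38  0.88  0.33] open 0.0004967232477536864 down [ 0.0013  0.0012 -1.    ] delta cm [ 5.48 -0.03 -0.2 ]
```

Request:
servo_tool(
  deltas=[
    [[0, 0, 0], [1.2, 0, -0.1], 0],
    [[0, 0, 0], [2.6, 0, -0.2], 0],
    [[0, 0, 0], [4, 0, -0.2], 0],
    [[0, 0, 0], [5.2, 0, -0.2], 0],
    [[0, 0, 0], [5.5, 0, -0.2], 0],
  ],
)

```text
clock: 2.5
tool_pos: [0.4851, 0.0363, 0.148]
orientation: [-83.1, 89.9, 163.5]
force: [0.1, -0.3, -0.4]
opening: -0.0001
```

```bash
python3 d.py .486 .036 .122; cat > look.py <<'E'
from h import *
import sys
u,v,name=int(sys.argv[1]),int(sys.argv[2]),sys.argv[3]
s=snap("scene"); im=s["image"][max(v-50,0):v+50,u-60:u+60]
cv2.imwrite(f"pics/{name}.png",cv2.cvtColor(cv2.resize(im,None,fx=6,fy=6,interpolation=cv2.INTER_CUBIC),cv2.COLOR_RGB2BGR))
E
python3 look.py 343 150 p1
```

```text
2.5 [0.4851 0.0363 0.148 ] F [ 0.06 -0.35 -0.36] open -0.00011104194749989862 down [-1.2e-03  4.0e-04 -1.0e+00] delta cm [ 2.6   0.09 -0.01]
```

View pics/p1.png

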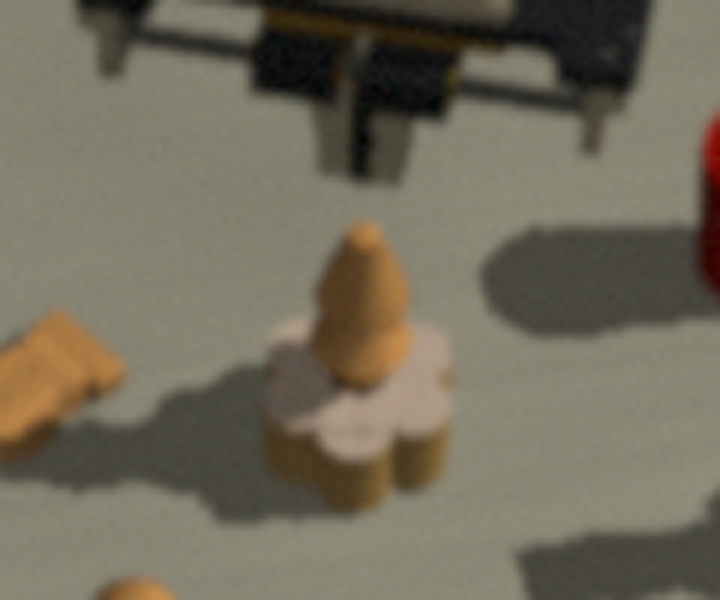

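The crop shows the fingertip ends at about crop (362,180), which is pixel (343.3,130). The hat tip is at crop (365,228), pixel (343.8,138). That gap looks large, so I'll compare it with the projected TCP.

```bash
python3 - <<'E'
from h import *
s=snap("scene"); o=ctrl.get_obs(); p=o["tool_pos"]; Rt=R.from_euler("xyz",o["orientation"],degrees=True)
print(p,o["joint_pos"].round(2),"TCP",proj(s,p),"toolaxes",Rt.as_matrix().round(2))
print(proj(s,[p+Rt.apply([0,a,b]) for a in(-.0095,.0095) for b in(-.01,.01)]))
print("hat tip",proj(s,[.486,.036,.134]),proj(s,[.486,.036,.131]))
t=snap("top"); print(proj(t,p))
im=t["image"][185:305,220:370]
cv2.imwrite("pics/p1t.png",cv2.cvtColor(cv2.resize(im,None,fx=5,fy=5,interpolation=cv2.INTER_CUBIC),cv2.COLOR_RGB2BGR))
E
```

```text
[0.48594523 0.03620531 0.14927311] [ 2.742e+01  5.360e+00 -2.699e+01 -3.000e-02 -5.762e+01  3.918e+01] TCP [[342.54302072 132.8688057 ]] toolaxes [[ 0.    0.92 -0.4 ]
 [ 0.   -0.4  -0.92]
 [-1.    0.   -0.  ]]
[[347.71357005 130.46995455]
 [339.07524616 129.03739167]
 [346.05239243 136.74539203]
 [337.33688704 135.28358795]]
hat tip [[342.30309565 137.30476051]] [[342.27292159 138.15801629]]
[[292.21029547 244.89782546]]
```

View pics/p1t.png

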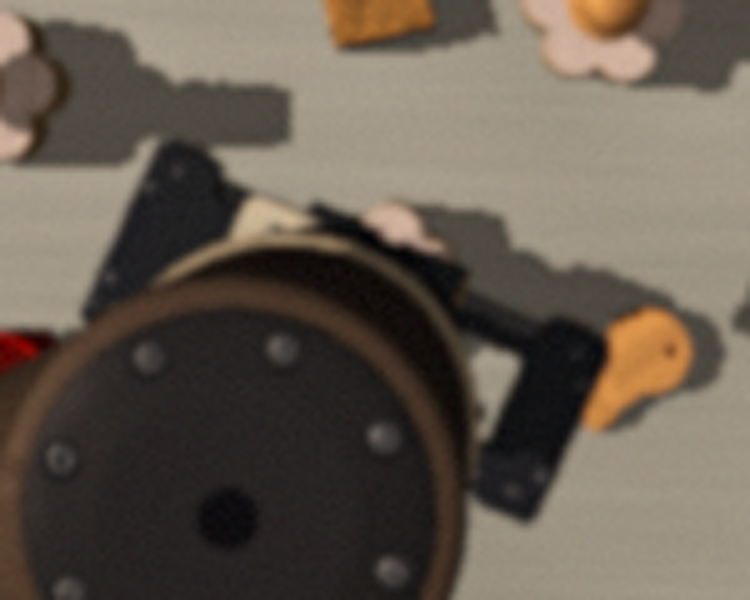

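The gripper brackets in the top view have their midpoint at about pixel (289.5,250), which matches the tool axis laterally. So only the apparent tip height is in doubt. I'll go down slowly and let the force show the contact height.

Request:
servo_tool(
  deltas=[
    [[0, 0, 0], [0.3, 0, 0], 0],
    [[0, 0, 0], [0.6, 0, 0], 0],
    [[0, 0, 0], [0.9, 0, 0], 0],
    [[0, 0, 0], [1.1, 0, 0], 0],
    [[0, 0, 0], [1.2, 0, 0], 0],
  ],
)

```text
clock: 3.15
tool_pos: [0.4863, 0.0361, 0.1377]
orientation: [154.0, 89.9, 40.6]
force: [-0.1, 0.5, -0.4]
opening: 0.0001
```

Request:
servo_tool(
  deltas=[
    [[0, 0, 0], [0.1, 0, 0], 0],
    [[0, 0, 0], [0.2, 0, 0], 0],
    [[0, 0, 0], [0.3, 0, 0], 0],
    [[0, 0, 0], [0.4, 0, 0], 0],
    [[0, 0, 0], [0.4, 0, 0], 0],
  ],
)

```text
clock: 3.65
tool_pos: [0.4862, 0.0361, 0.1335]
orientation: [155.7, 89.9, 42.2]
force: [0.5, 1.0, -0.8]
opening: 0.0002
```

Request:
servo_tool(
  deltas=[
    [[0, 0, 0], [0.1, 0, 0], 0],
    [[0, 0, 0], [0.2, 0, 0], 0],
    [[0, 0, 0], [0.3, 0, 0], 0],
    [[0, 0, 0], [0.3, 0, 0], 0],
    [[0, 0, 0], [0.3, 0, 0], 0],
  ],
)

```text
clock: 4.15
tool_pos: [0.4862, 0.0361, 0.1305]
orientation: [158.3, 89.9, 44.8]
force: [0.2, 0.1, -0.3]
opening: 0.0004
```

Request:
servo_tool(
  deltas=[
    [[0, 0, 0], [0.1, 0, 0], 0],
    [[0, 0, 0], [0.2, 0, 0], 0],
    [[0, 0, 0], [0.3, 0, 0], 0],
    [[0, 0, 0], [0.3, 0, 0], 0],
    [[0, 0, 0], [0.3, 0, 0], 0],
  ],
)

```text
clock: 4.65
tool_pos: [0.4862, 0.0361, 0.1275]
orientation: [156.2, 89.9, 42.8]
force: [-1.2, 0.3, -1.0]
opening: 0.0003
```

No contact yet at 127.5 mm, which agrees with the picture that the tips sit higher or farther back than the TCP. I'll take one more look before going on.

```bash
python3 d.py .486 .036 .122; python3 look.py 343 140 p2
```

```text
4.65 [0.4862 0.0361 0.1275] F [-1.23  0.31 -0.98] open 0.0002559884330103685 down [ 8.e-04  8.e-04 -1.e+00] delta cm [ 0.55 -0.02  0.02]
```

View pics/p2.png

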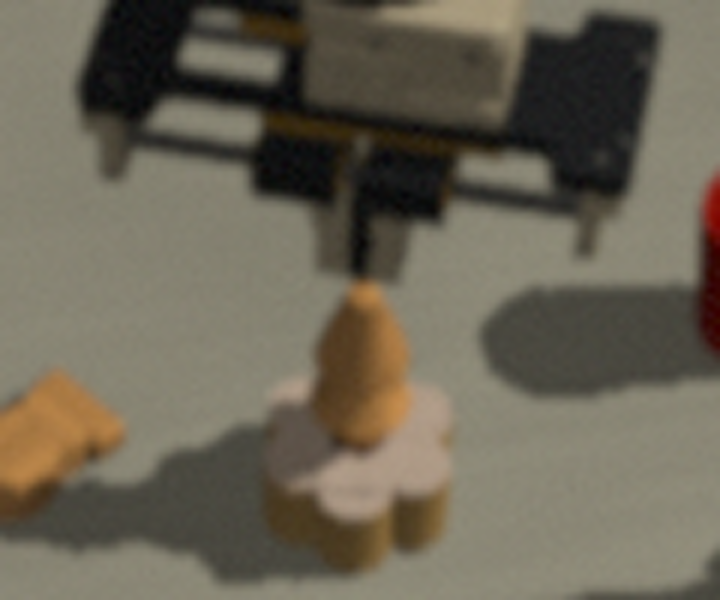

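Fingertip front edge is at crop (362,280), pixel 136.7 in v; the hat tip sits just below and in front of it. The gripper side plates show in both views, so I'll triangulate their corners to tell a height error from a lateral one.

```bash
python3 - <<'E'
from h import *
s=snap("scene");t=snap("top"); p=np.array([.4862,.0361,.1275]); dz=np.array([0,0,.0218])
Rm=np.array([[0,.918,-.397],[0,-.397,-.918],[-1,0,0]])
A=[("y+ front",(253,214.6),(388.3,121.3)),("y- front",(341,254),(296.7,106.2)),("y+ back",(237.6,247.4),(393,95.8)),("y- back",(325,289),(300.5,90.8))]
Q=[]
for k,a,b in A:
    c1,d1=ray(t,*a); c1=c1-dz; c2,d2=ray(s,*b)
    x=np.linalg.lstsq(np.c_[d1,-d2],c2-c1,rcond=None)[0]; u,w=c1+d1*x[0],c2+d2*x[1]
    Q.append((u+w)/2); print(k,Q[-1].round(3),"gap",np.linalg.norm(u-w).round(4),"tool",(Rm.T@(Q[-1]-p)).round(3))
print("mean",np.mean(Q,0).round(4))
for b in((343.3,136.7),): print("finger end ray at z",[(z,onplane(s,*b,z).round(4)[:2]) for z in(.12,.13,.14,.15)])
E
```

```text
y+ front [0.555 0.11  0.247] gap 0.0073 tool [-0.119  0.034 -0.096]
y- front [ 0.482 -0.064  0.251] gap 0.0036 tool [-0.124  0.036  0.094]
y+ back [0.491 0.138 0.25 ] gap 0.0062 tool [-0.122 -0.036 -0.095]
y- back [ 0.406 -0.041  0.217] gap 0.0065 tool [-0.089 -0.043  0.102]
mean [0.4837 0.0358 0.2411]
finger end ray at z [(0.12, array([0.4731, 0.0414])), (0.13, array([0.4814, 0.0394])), (0.14, array([0.4896, 0.0374])), (0.15, array([0.4979, 0.0354]))]
```

The plate corners fit the 193 × 78 mm body centred on the TCP axis to about 2 mm, so the lateral position is right. The fingertips are simply 10–18 mm above the reported TCP. I'll continue slowly until the force shows contact.

Request:
servo_tool(
  deltas=[
    [[0, 0, 0], [0.1, 0, 0], 0],
    [[0, 0, 0], [0.2, 0, 0], 0],
    [[0, 0, 0], [0.3, 0, 0], 0],
    [[0, 0, 0], [0.3, 0, 0], 0],
    [[0, 0, 0], [0.3, 0, 0], 0],
  ],
)

```text
clock: 5.3
tool_pos: [0.4862, 0.0361, 0.1245]
orientation: [158.2, 89.9, 44.7]
force: [0.5, -0.4, -0.7]
opening: 0.0001
```

Request:
servo_tool(
  deltas=[
    [[0, 0, 0], [0.1, 0, 0], 0],
    [[0, 0, 0], [0.2, 0, 0], 0],
    [[0, 0, 0], [0.2, 0, 0], 0],
    [[0, 0, 0], [0.2, 0, 0], 0],
  ],
)

```text
clock: 5.7
tool_pos: [0.4862, 0.0361, 0.1225]
orientation: [156.0, 89.9, 42.6]
force: [-0.3, -0.7, -0.0]
opening: 0.0004
```

Request:
servo_tool(
  deltas=[
    [[0, 0, 0], [0.1, 0, 0], 0],
    [[0, 0, 0], [0.2, 0, 0], 0],
    [[0, 0, 0], [0.2, 0, 0], 0],
    [[0, 0, 0], [0.2, 0, 0], 0],
  ],
)

```text
clock: 6.1
tool_pos: [0.4862, 0.0361, 0.1204]
orientation: [159.8, 89.9, 46.3]
force: [0.5, 0.4, 1.1]
opening: 0.0007
```

```bash
python3 d.py .486 .036 .12; python3 look.py 343 140 p3
```

```text
6.1 [0.4862 0.0361 0.1204] F [0.5  0.44 1.11] open 0.0006913897114768132 down [ 6.e-04  6.e-04 -1.e+00] delta cm [ 0.04 -0.01  0.01]
```

View pics/p3.png

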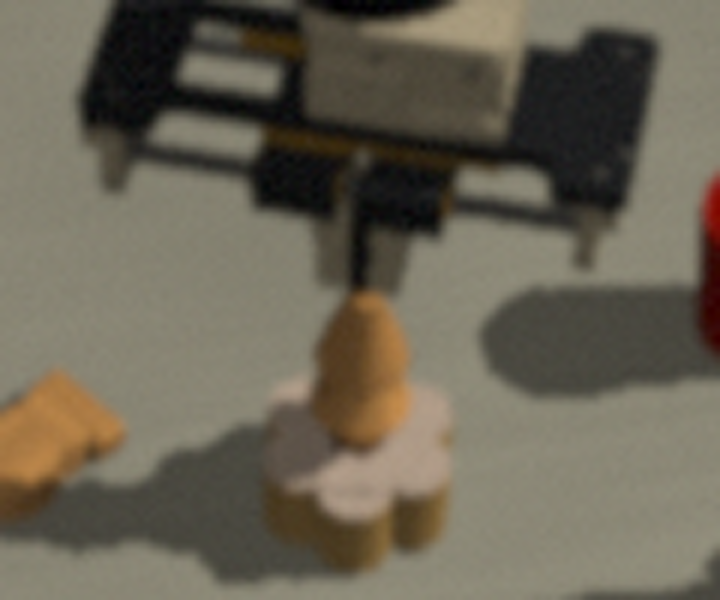

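The tip is now hidden slightly by the finger's front edge (crop v≈292), while the collar at v≈445 hasn't moved. So there's no contact yet, and about 5 mm to go.

Request:
servo_tool(
  deltas=[
    [[0, 0, 0], [0.1, 0, 0], 0],
    [[0, 0, 0], [0.2, 0, 0], 0],
    [[0, 0, 0], [0.2, 0, 0], 0],
    [[0, 0, 0], [0.2, 0, 0], 0],
  ],
)

```text
clock: 6.55
tool_pos: [0.4862, 0.0361, 0.1184]
orientation: [157.7, 90.0, 44.3]
force: [0.0, -0.1, -0.4]
opening: 0.0003
```

Request:
servo_tool(
  deltas=[
    [[0, 0, 0], [0.1, 0, 0], 0],
    [[0, 0, 0], [0.2, 0, 0], 0],
    [[0, 0, 0], [0.2, 0, 0], 0],
    [[0, 0, 0], [0.2, 0, 0], 0],
  ],
)

```text
clock: 6.95
tool_pos: [0.4862, 0.0361, 0.1164]
orientation: [157.9, 90.0, 44.5]
force: [0.4, 0.1, 0.6]
opening: 0.0004
```

Request:
servo_tool(
  deltas=[
    [[0, 0, 0], [0.1, 0, 0], 0],
    [[0, 0, 0], [0.2, 0, 0], 0],
    [[0, 0, 0], [0.2, 0, 0], 0],
    [[0, 0, 0], [0.2, 0, 0], 0],
  ],
)

```text
clock: 7.35
tool_pos: [0.4862, 0.036, 0.1143]
orientation: [162.8, 90.0, 49.4]
force: [-0.6, -0.5, -0.7]
opening: 0.0005
```

Request:
servo_tool(
  deltas=[
    [[0, 0, 0], [0.1, 0, 0], 0],
    [[0, 0, 0], [0.2, 0, 0], 0],
    [[0, 0, 0], [0.2, 0, 0], 0],
    [[0, 0, 0], [0.2, 0, 0], 0],
  ],
)

```text
clock: 7.75
tool_pos: [0.4861, 0.036, 0.1123]
orientation: [165.4, 90.0, 52.0]
force: [0.5, -0.1, 0.2]
opening: 0.0009
```

```bash
python3 m.py | grep "pointed wood"; python3 look.py 343 140 p4
```

```text
top pointed wood 1 bbox [275. 232.] [275. 232.] circ 275.0 232.0 0.0 xy@.04 [0.5076 0.0877] xy@top-.015 [0.5125 0.0791]
scene pointed wood 205 bbox [336. 141.] [351. 164.] circ 344.5 152.5 11.8 xy@.04 [0.4574 0.0497] xy@top-.015 [0.5186 0.0347]
```

View pics/p4.png

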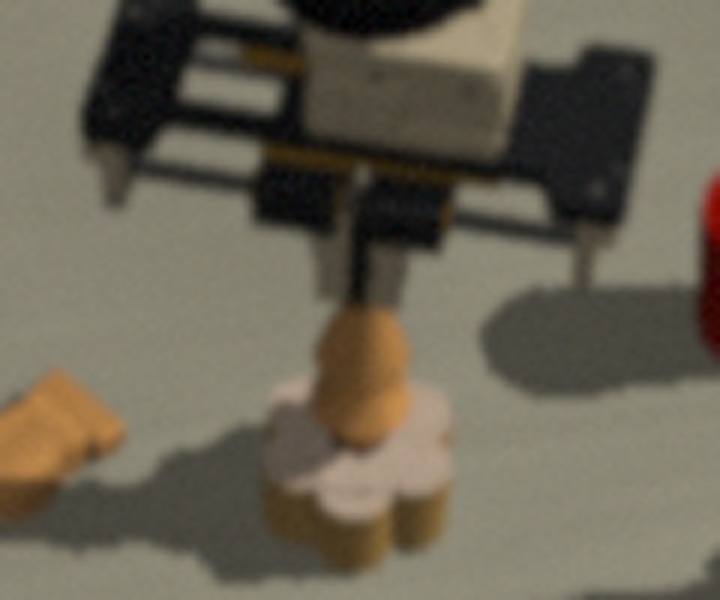

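The collar is still unmoved at v≈445. The front edge is now at v≈305, which puts the fingertips at about z≈0.131, so contact should come very soon.

Request:
servo_tool(
  deltas=[
    [[0, 0, 0], [0.1, 0, 0], 0],
    [[0, 0, 0], [0.2, 0, 0], 0],
    [[0, 0, 0], [0.2, 0, 0], 0],
  ],
)

```text
clock: 8.2
tool_pos: [0.4861, 0.036, 0.1102]
orientation: [174.1, 90.0, 60.7]
force: [-0.5, -0.2, -0.1]
opening: 0.0004
```

Request:
servo_tool(
  deltas=[
    [[0, 0, 0], [0.1, 0, 0], 0],
    [[0, 0, 0], [0.2, 0, 0], 0],
    [[0, 0, 0], [0.2, 0, 0], 0],
  ],
)

```text
clock: 8.5
tool_pos: [0.4863, 0.036, 0.1084]
orientation: [147.3, 90.0, 33.9]
force: [0.1, 0.4, 4.8]
opening: 0.0005
```

Contact at TCP z≈0.109 (4.8 N), so the tips really are about 23 mm above the reported TCP. I'll press roughly 10 mm beyond contact.

Request:
servo_tool(
  deltas=[
    [[0, 0, 0], [0.1, 0, 0], 0],
    [[0, 0, 0], [0.2, 0, 0], 0],
    [[0, 0, 0], [0.3, 0, 0], 0],
    [[0, 0, 0], [0.4, 0, 0], 0],
    [[0, 0, 0], [0.4, 0, 0], 0],
  ],
)

```text
clock: 9.0
tool_pos: [0.4864, 0.036, 0.1047]
orientation: [136.8, 89.9, 23.4]
force: [-1.4, 0.9, 3.6]
opening: 0.0007
```

```bash
python3 d.py .486 .036 .099
```

```text
9.0 [0.4864 0.036  0.1047] F [-1.39  0.9   3.62] open 0.0006640848599342372 down [ 9.e-04  4.e-04 -1.e+00] delta cm [ 0.57 -0.04  0.02]
```

Request:
servo_tool(
  deltas=[
    [[0, 0, 0], [0.1, 0, 0], 0],
    [[0, 0, 0], [0.2, 0, 0], 0],
    [[0, 0, 0], [0.3, 0, 0], 0],
    [[0, 0, 0], [0.4, 0, 0], 0],
    [[0, 0, 0], [0.5, 0, 0], 0],
  ],
)

```text
clock: 9.5
tool_pos: [0.4865, 0.036, 0.1001]
orientation: [130.3, 89.9, 16.9]
force: [-2.1, 0.4, 7.2]
opening: 0.0007
```

```bash
python3 d.py .486 .036 .099; python3 m.py | grep "scene pointed wood"; python3 look.py 343 140 p5
```

```text
9.5 [0.4865 0.036  0.1001] F [-2.15  0.37  7.24] open 0.0007055742614828964 down [ 1.4e-03  4.0e-04 -1.0e+00] delta cm [ 0.1  -0.05  0.03]Traceback (most recent call last):
  File "m.py", line 17, in <module>
    else: ok=l==(1+np.argmax(st[1:,4]))
                   ~~~~~~~~~^^^^^^^^^^
    return _wrapfunc(a, 'argmax', axis=axis, out=out, **kwds)
    return bound(*args, **kwds)
ValueError: attempt to get argmax of an empty sequence
```

View pics/p5.png

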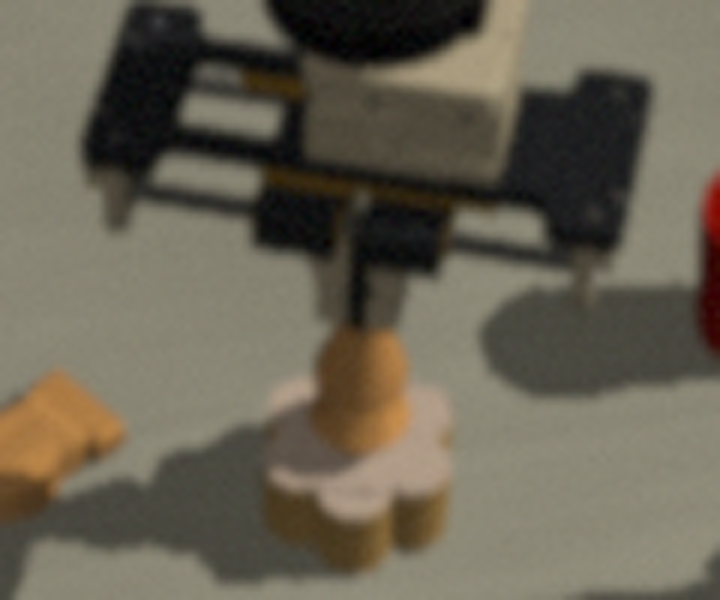

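The base is unmoved and the collar is lower (v≈453 against 445). The 7.2 N force fits a depth of about 10 mm. I'll add 1.5 mm, then lift away.

Request:
servo_tool(
  deltas=[
    [[0, 0, 0], [0.1, 0, 0], 0],
    [[0, 0, 0], [0.2, 0, 0], 0],
    [[0, 0, 0], [0.2, 0, 0], 0],
  ],
)

```text
clock: 9.9
tool_pos: [0.4865, 0.036, 0.0983]
orientation: [128.9, 89.9, 15.5]
force: [-2.5, 0.6, 6.7]
opening: 0.0004
```

```bash
python3 d.py .486 .036 .099
```

```text
9.9 [0.4865 0.036  0.0983] F [-2.49  0.59  6.68] open 0.000378367680583082 down [ 1.5e-03  4.0e-04 -1.0e+00] delta cm [-0.07 -0.05  0.02]
```

Request:
servo_tool(
  deltas=[
    [[0, 0, 0], [-0.5, 0, 0], 0],
    [[0, 0, 0], [-2, 0, 0], 0],
    [[0, 0, 0], [-4, 0, 0], 0],
    [[0, 0, 0], [-6.5, 0, 0], 0],
    [[0, 0, 0], [-7.5, 0, 0], 0],
  ],
)

```text
clock: 10.4
tool_pos: [0.4874, 0.0363, 0.1755]
orientation: [131.3, 89.7, 17.9]
force: [0.3, 0.1, -0.3]
opening: 0.0002
```

```bash
sed -i 's/^            else: ok/            elif c<2: continue\n            else: ok/' m.py; python3 d.py .63 -.0755 .17;  python3 m.py | grep "scene"
```

```text
10.4 [0.4874 0.0363 0.1755] F [ 0.31  0.14 -0.34] open 0.00016641618028744433 down [ 0.0043  0.0014 -1.    ] delta cm [ 0.59 17.52  4.61]
scene pointed wood 204 bbox [339. 140.] [350. 165.] circ 342.5 152.6 12.7 xy@.04 [0.4567 0.0448] xy@top-.015 [0.518  0.0302]
scene ball paper 15 bbox [303. 223.] [311. 227.] circ 307.0 224.0 4.1 xy@.04 [ 0.6418 -0.0752] xy@top-.015 [ 0.6829 -0.0793]
scene ball wood 310 bbox [298. 197.] [314. 223.] circ 305.5 209.8 13.3 xy@.04 [ 0.6042 -0.0724] xy@top-.015 [ 0.6482 -0.0768]
scene mushroom wood 309 bbox [191. 162.] [214. 181.] circ 202.1 169.2 11.9 xy@.04 [ 0.4429 -0.2997] xy@top-.015 [ 0.484  -0.2903]
scene block paper 27 bbox [436. 182.] [448. 190.] circ 442.0 186.0 7.2 xy@.04 [0.5995 0.254 ] xy@top-.015 [0.6426 0.2259]
scene block wood 303 bbox [436. 154.] [452. 183.] circ 442.5 168.5 15.2 xy@.04 [0.5507 0.2714] xy@top-.015 [0.5973 0.242 ]
```

The hat top dropped 3 px, about 10.5 mm, so step 1 looks good. Moving on to the ball.

Request:
servo_tool(
  deltas=[
    [[0, 0, 0], [0, 4, 1], 0],
    [[0, 0, 0], [0, 8.5, 2.2], 0],
    [[0, 0, 0], [0, 13, 3.4], 0],
    [[0, 0, 0], [0, 16.5, 4.3], 0],
    [[0, 0, 0], [0, 17.5, 4.6], 0],
  ],
)

```text
clock: 11.0
tool_pos: [0.6308, -0.0775, 0.172]
orientation: [162.5, 89.9, 48.9]
force: [-1.0, -0.1, -0.6]
opening: 0.0004
```

```bash
python3 d.py .63 -.0755 .115
```

```text
11.0 [ 0.6308 -0.0775  0.172 ] F [-1.   -0.1  -0.57] open 0.0003666621962998727 down [ 0.001   0.0011 -1.    ] delta cm [ 5.7  -0.16 -0.15]
```

Request:
servo_tool(
  deltas=[
    [[0, 0, 0], [1.2, -0.1, -0.1], 0],
    [[0, 0, 0], [2.7, -0.2, -0.2], 0],
    [[0, 0, 0], [4.2, -0.2, -0.2], 0],
    [[0, 0, 0], [5.2, -0.2, -0.2], 0],
    [[0, 0, 0], [5.6, -0.2, -0.2], 0],
  ],
)

```text
clock: 11.5
tool_pos: [0.6281, -0.0742, 0.114]
orientation: [-94.7, 89.9, 151.8]
force: [0.4, 0.6, -0.8]
opening: 0.0002
```

```bash
python3 d.py .63 -.0755 .107
```

```text
11.5 [ 0.6281 -0.0742  0.114 ] F [ 0.45  0.62 -0.77] open 0.0001526537540028042 down [-0.002   0.0011 -1.    ] delta cm [0.7  0.23 0.04]
```

Request:
servo_tool(
  deltas=[
    [[0, 0, 0], [0.2, 0.1, 0], 0],
    [[0, 0, 0], [0.4, 0.1, 0], 0],
    [[0, 0, 0], [0.6, 0.1, 0], 0],
    [[0, 0, 0], [0.7, 0.1, 0], 0],
    [[0, 0, 0], [0.7, 0.1, 0], 0],
  ],
)

```text
clock: 12.0
tool_pos: [0.6291, -0.0746, 0.1072]
orientation: [-101.6, 89.9, 144.9]
force: [-0.0, -0.5, -0.4]
opening: 0.0002
```

```bash
python3 d.py .63 -.0755 .103
```

```text
12.0 [ 0.6291 -0.0746  0.1072] F [-0.04 -0.49 -0.44] open 0.0001746233616650268 down [-0.0016  0.0011 -1.    ] delta cm [0.41 0.12 0.05]
```

Now slow descents, watching the force.

Request:
servo_tool(
  deltas=[
    [[0, 0, 0], [0.1, 0.1, 0], 0],
    [[0, 0, 0], [0.2, 0.1, 0], 0],
    [[0, 0, 0], [0.3, 0.1, 0], 0],
    [[0, 0, 0], [0.3, 0.1, 0], 0],
  ],
)

```text
clock: 12.4
tool_pos: [0.6299, -0.075, 0.1039]
orientation: [-96.1, 89.9, 150.4]
force: [-0.4, 0.1, -0.2]
opening: 0.001
```

Request:
servo_tool(
  deltas=[
    [[0, 0, 0], [0.1, 0, 0], 0],
    [[0, 0, 0], [0.2, 0, 0], 0],
    [[0, 0, 0], [0.2, 0, 0], 0],
  ],
)

```text
clock: 12.7
tool_pos: [0.6301, -0.0751, 0.1024]
orientation: [-103.3, 89.9, 143.2]
force: [-1.0, -0.2, 4.0]
opening: 0.0002
```

Request:
servo_tool(
  deltas=[
    [[0, 0, 0], [0.1, 0, 0], 0],
    [[0, 0, 0], [0.2, 0, 0], 0],
    [[0, 0, 0], [0.2, 0, 0], 0],
  ],
)

```text
clock: 13.0
tool_pos: [0.6301, -0.0751, 0.1005]
orientation: [-107.8, 89.9, 138.7]
force: [-0.6, 0.2, 4.3]
opening: 0.0002
```

Request:
servo_tool(
  deltas=[
    [[0, 0, 0], [0.1, 0, 0], 0],
    [[0, 0, 0], [0.2, 0, 0], 0],
    [[0, 0, 0], [0.3, 0, 0], 0],
    [[0, 0, 0], [0.4, 0, 0], 0],
    [[0, 0, 0], [0.5, 0, 0], 0],
  ],
)

```text
clock: 13.5
tool_pos: [0.6302, -0.0751, 0.0958]
orientation: [-114.2, 89.9, 132.3]
force: [-2.3, 0.1, 6.7]
opening: 0.0001
```

Request:
servo_tool(
  deltas=[
    [[0, 0, 0], [0.1, 0, 0], 0],
    [[0, 0, 0], [0.2, 0, 0], 0],
    [[0, 0, 0], [0.3, 0, 0], 0],
    [[0, 0, 0], [0.4, 0, 0], 0],
    [[0, 0, 0], [0.4, 0, 0], 0],
  ],
)

```text
clock: 14.0
tool_pos: [0.6302, -0.0751, 0.0921]
orientation: [-117.0, 89.9, 129.6]
force: [-2.7, -0.2, 5.8]
opening: 0.0004
```

Ball pressed about 11 mm past contact. Lifting.

Request:
servo_tool(
  deltas=[
    [[0, 0, 0], [-0.5, 0, 0], 0],
    [[0, 0, 0], [-2, 0, 0], 0],
    [[0, 0, 0], [-4, 0, 0], 0],
    [[0, 0, 0], [-6.5, 0, 0], 0],
    [[0, 0, 0], [-8, 0, 0], 0],
  ],
)

```text
clock: 14.5
tool_pos: [0.6309, -0.0752, 0.1738]
orientation: [157.6, 89.9, 44.1]
force: [0.4, 0.1, 0.3]
opening: 0.0008
```

```bash
python3 d.py .477 -.289 .17;  python3 m.py | grep "wood"
```

```text
14.5 [ 0.6309 -0.0752  0.1738] F [0.44 0.11 0.3 ] open 0.0008380936287475836 down [ 9.e-04  9.e-04 -1.e+00] delta cm [ 0.35 -5.6  25.75]
top pointed wood 168 bbox [287. 234.] [302. 249.] circ 294.5 242.0 8.2 xy@.04 [0.483  0.0371] xy@top-.015 [0.4899 0.0328]
top ball wood 200 bbox [333. 155.] [369. 188.] circ 351.0 171.5 24.4 xy@.04 [ 0.6675 -0.1047] xy@top-.015 [ 0.6598 -0.0979]
top mushroom wood 494 bbox [415. 237.] [439. 261.] circ 427.2 249.0 12.7 xy@.04 [ 0.4709 -0.3066] xy@top-.015 [ 0.4761 -0.2905]
top block wood 607 bbox [183. 171.] [241. 186.] circ 211.7 178.0 29.6 xy@.04 [0.6431 0.2546] xy@top-.015 [0.6374 0.2349]
scene pointed wood 32 bbox [351. 172.] [356. 180.] circ 354.0 176.0 4.5 xy@.04 [0.5321 0.0572] xy@top-.015 [0.587  0.0416]
scene ball wood 317 bbox [298. 199.] [315. 224.] circ 305.2 211.7 12.7 xy@.04 [ 0.6091 -0.0739] xy@top-.015 [ 0.6526 -0.0782]
scene mushroom wood 527 bbox [191. 156.] [216. 182.] circ 204.4 168.9 13.9 xy@.04 [ 0.4429 -0.2944] xy@top-.015 [ 0.484  -0.2853]
scene block wood 318 bbox [436. 154.] [452. 183.] circ 442.0 168.5 15.3 xy@.04 [0.5504 0.2702] xy@top-.015 [0.5971 0.2409]
```

Request:
servo_tool(
  deltas=[
    [[0, 0, 0], [0, -0.9, 4], 0],
    [[0, 0, 0], [0, -1.9, 8.8], 0],
    [[0, 0, 0], [0, -3, 13.6], 0],
    [[0, 0, 0], [0, -4, 18.4], 0],
    [[0, 0, 0], [0, -4.9, 22.5], 0],
  ],
)

```text
clock: 15.1
tool_pos: [0.495, -0.2632, 0.1729]
orientation: [149.7, 89.8, 36.2]
force: [0.3, -0.5, 0.3]
opening: 0.0005
```

```bash
python3 d.py .477 -.289 .12
```

```text
15.1 [ 0.495  -0.2632  0.1729] F [ 0.31 -0.53  0.3 ] open 0.0005113904204032814 down [ 0.0023  0.0017 -1.    ] delta cm [ 5.29 -0.63  3.1 ]
```

Request:
servo_tool(
  deltas=[
    [[0, 0, 0], [0, -0.4, 2], 0],
    [[0, 0, 0], [1, -0.6, 2.8], 0],
    [[0, 0, 0], [2.5, -0.6, 3], 0],
    [[0, 0, 0], [4, -0.6, 3], 0],
    [[0, 0, 0], [5, -0.6, 3], 0],
  ],
)

```text
clock: 15.6
tool_pos: [0.477, -0.2876, 0.1206]
orientation: [-159.8, 89.8, 86.7]
force: [0.2, 0.8, 0.1]
opening: 0.0005
```

```bash
python3 d.py .477 -.289 .097
```

```text
15.6 [ 0.477  -0.2876  0.1206] F [0.18 0.82 0.05] open 0.0004830824601966778 down [ 2.0e-04  2.7e-03 -1.0e+00] delta cm [2.36 0.06 0.13]
```

Request:
servo_tool(
  deltas=[
    [[0, 0, 0], [0.8, 0, 0.1], 0],
    [[0, 0, 0], [1.5, 0, 0.1], 0],
    [[0, 0, 0], [2.1, 0, 0.1], 0],
    [[0, 0, 0], [2.4, 0, 0.1], 0],
    [[0, 0, 0], [2.5, 0, 0.1], 0],
  ],
)

```text
clock: 16.1
tool_pos: [0.4767, -0.2884, 0.0955]
orientation: [-157.8, 89.8, 88.7]
force: [0.7, 0.8, -0.2]
opening: 0.0005
```

Request:
servo_tool(
  deltas=[
    [[0, 0, 0], [0.2, 0, 0], 0],
    [[0, 0, 0], [0.4, 0, 0], 0],
    [[0, 0, 0], [0.6, 0, 0], 0],
    [[0, 0, 0], [0.7, 0, 0], 0],
    [[0, 0, 0], [0.7, 0, 0], 0],
  ],
)

```text
clock: 16.6
tool_pos: [0.4766, -0.2884, 0.0884]
orientation: [-154.4, 89.8, 92.1]
force: [-0.7, 0.8, 0.0]
opening: 0.0001
```

```bash
python3 d.py .477 -.289 .085
```

```text
16.6 [ 0.4766 -0.2884  0.0884] F [-0.66  0.81  0.04] open 0.00013903976262898387 down [-1.0e-04  2.7e-03 -1.0e+00] delta cm [0.34 0.06 0.04]
```

Request:
servo_tool(
  deltas=[
    [[0, 0, 0], [0.1, 0, 0], 0],
    [[0, 0, 0], [0.2, 0, 0], 0],
    [[0, 0, 0], [0.3, 0, 0], 0],
    [[0, 0, 0], [0.3, 0, 0], 0],
  ],
)

```text
clock: 17.0
tool_pos: [0.4765, -0.2883, 0.0852]
orientation: [-150.5, 89.8, 96.0]
force: [-0.0, 0.1, 0.5]
opening: 0.0004
```

Request:
servo_tool(
  deltas=[
    [[0, 0, 0], [0.1, 0, 0], 0],
    [[0, 0, 0], [0.2, 0, 0], 0],
    [[0, 0, 0], [0.2, 0, 0], 0],
  ],
)

```text
clock: 17.3
tool_pos: [0.4764, -0.2883, 0.083]
orientation: [-145.5, 89.8, 101.0]
force: [-0.2, 0.4, 1.2]
opening: 0.0004
```

Request:
servo_tool(
  deltas=[
    [[0, 0, 0], [0.1, 0, 0], 0],
    [[0, 0, 0], [0.2, 0, 0], 0],
    [[0, 0, 0], [0.2, 0, 0], 0],
  ],
)

```text
clock: 17.6
tool_pos: [0.4766, -0.2884, 0.0813]
orientation: [-152.3, 89.8, 94.2]
force: [-1.2, 0.6, 3.3]
opening: 0.0002
```

Request:
servo_tool(
  deltas=[
    [[0, 0, 0], [0.1, 0, 0], 0],
    [[0, 0, 0], [0.2, 0, 0], 0],
    [[0, 0, 0], [0.3, 0, 0], 0],
    [[0, 0, 0], [0.4, 0, 0], 0],
    [[0, 0, 0], [0.5, 0, 0], 0],
  ],
)

```text
clock: 18.1
tool_pos: [0.4766, -0.2884, 0.0767]
orientation: [-159.2, 89.9, 87.3]
force: [-1.4, 0.9, 6.7]
opening: 0.0003
```

Request:
servo_tool(
  deltas=[
    [[0, 0, 0], [0.1, 0, 0], 0],
    [[0, 0, 0], [0.2, 0, 0], 0],
    [[0, 0, 0], [0.3, 0, 0], 0],
    [[0, 0, 0], [0.4, 0, 0], 0],
    [[0, 0, 0], [0.4, 0, 0], 0],
  ],
)

```text
clock: 18.6
tool_pos: [0.4766, -0.2884, 0.073]
orientation: [-163.0, 89.9, 83.5]
force: [-1.5, 1.6, 4.8]
opening: 0.001
```

Mushroom at its target (about 9 mm past contact). Lifting well clear for a final check.

Request:
servo_tool(
  deltas=[
    [[0, 0, 0], [-0.5, 0, 0], 0],
    [[0, 0, 0], [-2, 0, 0], 0],
    [[0, 0, 0], [-4.5, 0, 0], 0],
    [[0, 0, 0], [-8, 0, 0], 0],
    [[0, 0, 0], [-11, 0, 0], 0],
  ],
)

```text
clock: 19.1
tool_pos: [0.4765, -0.2887, 0.1845]
orientation: [-164.2, 89.9, 82.3]
force: [-0.2, 0.5, 0.2]
opening: 0.0005
```

Request:
servo_tool(
  deltas=[
    [[0, 0, 0], [-1, 0, 3], 0],
    [[0, 0, 0], [-2, 0, 7], 0],
    [[0, 0, 0], [-2, 0, 11], 0],
    [[0, 0, 0], [-2, 0, 13], 0],
    [[0, 0, 0], [-2, 0, 13], 0],
  ],
)

```text
clock: 19.6
tool_pos: [0.4234, -0.4099, 0.204]
orientation: [-151.0, 89.9, 95.3]
force: [-0.8, 0.8, -0.4]
opening: -0.0002
```

```bash
python3 d.py .477 -.289 .085; python3 m.py | grep -E "wood|top.*paper"
```

```text
19.6 [ 0.4234 -0.4099  0.204 ] F [-0.78  0.77 -0.37] open -0.00015223564463754996 down [-2.0e-04  2.3e-03 -1.0e+00] delta cm [ 11.93   0.07 -13.2 ]
top pointed paper 381 bbox [280. 226.] [310. 257.] circ 295.0 241.5 16.7 xy@.04 [0.4843 0.0359] xy@top-.015 [0.4911 0.0317]
top pointed wood 120 bbox [287. 234.] [298. 249.] circ 293.5 241.5 7.9 xy@.04 [0.4842 0.0397] xy@top-.015 [0.4911 0.0352]
top ball paper 356 bbox [325. 171.] [352. 201.] circ 340.1 185.7 16.4 xy@.04 [ 0.63   -0.0772] xy@top-.015 [ 0.6252 -0.0724]
top ball wood 187 bbox [333. 177.] [347. 192.] circ 340.4 184.7 8.1 xy@.04 [ 0.6327 -0.0779] xy@top-.015 [ 0.6277 -0.0731]
top mushroom paper 206 bbox [406. 231.] [432. 261.] circ 421.0 246.5 16.2 xy@.04 [ 0.4771 -0.2901] xy@top-.015 [ 0.482  -0.2749]
top mushroom wood 484 bbox [414. 236.] [438. 260.] circ 426.0 248.5 12.6 xy@.04 [ 0.4721 -0.3033] xy@top-.015 [ 0.4773 -0.2874]
top block paper 279 bbox [204. 187.] [225. 216.] circ 214.7 201.9 16.1 xy@.04 [0.5817 0.2449] xy@top-.015 [0.5805 0.2259]
top block wood 199 bbox [199. 194.] [213. 209.] circ 206.9 201.5 9.6 xy@.04 [0.5821 0.2652] xy@top-.015 [0.581  0.2447]
scene pointed wood 197 bbox [339. 140.] [350. 165.] circ 342.5 152.6 12.7 xy@.04 [0.4567 0.0448] xy@top-.015 [0.518  0.0302]
scene ball wood 286 bbox [300. 199.] [315. 224.] circ 305.2 211.6 12.8 xy@.04 [ 0.6089 -0.0739] xy@top-.015 [ 0.6525 -0.0781]
scene mushroom wood 508 bbox [192. 159.] [217. 183.] circ 204.9 170.2 13.3 xy@.04 [ 0.4472 -0.2934] xy@top-.015 [ 0.488  -0.2843]
scene block wood 275 bbox [436. 154.] [452. 183.] circ 443.0 168.5 15.0 xy@.04 [0.5509 0.2726] xy@top-.015 [0.5975 0.2431]
```

View pics/tiles.png

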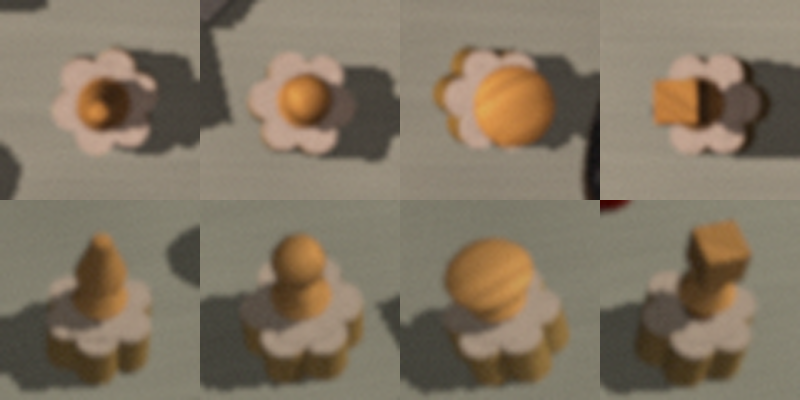

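All three tops have sunk about 3 px (9–11 mm), the block figure is unchanged and the bases haven't moved. The arm is clear, so I'm handing in.

```bash
python3 -c "
from plant import ctrl
print(ctrl.close_job())"
```

```text
the job is handed in; nothing more can be done
None
```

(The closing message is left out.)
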